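# Sort full and empty reagent bottles by heft

### The arm

A 7-joint arm with a two-finger parallel gripper is mounted at the origin on a cart in front of the work surface, level with it; the furniture and walls round the work are solid. World frame = base frame: x ahead of the robot, y to its left, z up, the work surface at z = 0. Lengths are in m, angles in rad, forces in N, time in s.
With the tool pointing down it reaches from about 0.425 to 0.925 m from the base axis. Payload 6.8 kg.
Tool frame: the origin (TCP) lies on the centre line of the jaws, within the pads' length; the fingertips stand 19 mm ahead of it and the grasp point (between the pads) is the TCP; z points along the fingers, y is the line along which they close (so a half turn about z gives the same grasp; the last joint's range is limited). The gripper opens to 85 mm and grips with 20 to 120 N. Pads are 22 mm wide; open, the fingers measure 114 mm over their backs; the gripper's body (76 mm by 85 mm) begins 54 mm behind the grasp point. The pads swing forward as they close: fully open they stand 13 mm farther back than shut.
Start: joints at [1.2, 0.477, 0.022, 1.555, -0.011, 1.109, -0.083], TCP at [0.175, -0.652, 0.25] pointing down, gripper open.
Joint ranges: [-2.96, 2.96], [-0.34, 2.1], [-1.41, 1.46], [0.24, 2.44], [-1.37, 4.51], [0.17, 1.92], [-2.96, 2.96]. Speed limits (rad/s): [2.39, 2.39, 3.14, 3.14, 3.14, 3.14, 3.14].

### API

Orientations are given as a rotation vector (axis times angle).
In Python, from bench import r gives the robot as it stands. The module is installed in compiled form; this text tells all that it offers.
- The arm moves only by the tool arm_command, never from a script. Its argument "rows" is a list of rows, each an object of numbers: "fingers": the opening, from -1 (shut) to 1 (fully open); "x", "y", "z": the shift along the tool's x, y, z in m; "ax", "ay", "az": the turn, a rotation vector about the tool's x, y, z in degrees. In form: [{"fingers": .., "x": .., "y": .., "z": .., "ax": .., "ay": .., "az": ..}, ...]. A call has 1 to 10 rows; each row shifts and turns the commanded pose from where the row before left it, along the tool's axes as they then stand; what a row does not reach is not made up. A row lasts 1/12 s, in which the tool goes at most 41.7 mm and 7.16 degrees, less where a joint would pass 70% of its speed; a pose out of reach is approached as far as the arm can. A call is refused whole if a number of a shift passes 0.0417 or a number of a turn 7.16, either way. A call with a gripper value outside its range is refused whole. The fingers move at their own pace and stop on an object; "grip_force" is the grip in N (left out, the last holds). Time passes only in rows, so rows that do not move let the fingers close. It gives the time, the measured TCP pose, the force, the opening and the grip force at its end, in the units of the state.
- r.get_obs(): the state, without advancing time (a new reading comes with each control period).
- r.grab_frame(name): name is "side" or "top"; returns a dict with "frame" (420x560x3 uint8, red, green, blue), "depth" (420x560 float32, m along the optical axis (not along the pixel's ray), 0 where there is no reading), "K" (3x3 intrinsics, pixels), "distortion" ([k1, k2, p1, p2, k3] as OpenCV has them; the pictures are not rectified), "world_from_camera" (4x4, takes a point from camera to world coordinates). Camera axes: x right, y down, z forward; pixel columns grow to the right and rows downward; lengths in m; the calibration is good to about 2 mm. A picture is of the moment at which its call begins.
- r.hand_in(): hands the job in; it is judged then, once.
The state is a dict: "clock": time; "joints": joint angles; "qvel": joint speeds; "tau": joint torques, N m; "tcp_pos": TCP position; "orientation": TCP orientation; "contact_force": force on the tool from outside, world axes, zero at the start; "moment": the same for the moment, N m; "grip_width": finger opening in m; "gripper_force": force on a finger pad.
Only numpy, scipy, OpenCV 4.12 (cv2) and the standard library are available. Lean on these libraries where they do the work, as an engineer would, in place of code of your own. Each camera call takes 0.05 s, during which the arm holds its last target. There are 200 camera calls.

### The job

Three amber bottles stand between two trays; they look alike, but some are full and some are empty. Heft them to feel which is which, then stand the full ones in the blue storage tray and the empty ones in the white wash tray. Keep every bottle upright, set it down before you let go, and leave the beaker, the tube rack and the timer where they are.

Things in the scene. Friction and masses are not known exactly. Their poses are not given: they have to be found in the camera images.
- bottle_1: loose amber bottle with a black cap, one of three that look alike, upright on the bench at the start: body 52 mm across, straight up to 75 mm, 104 mm tall. Either full (500 to 640 g in all) or empty (90 to 160 g): only lifting tells, the name says nothing. At least one is full and at least one empty. Origin: centre of its underside, z up.
- bottle_2: loose amber bottle with a black cap, one of three that look alike, upright on the bench at the start: body 52 mm across, straight up to 75 mm, 104 mm tall. Either full (500 to 640 g in all) or empty (90 to 160 g): only lifting tells, the name says nothing. At least one is full and at least one empty. Origin: centre of its underside, z up.
- bottle_3: loose amber bottle with a black cap, one of three that look alike, upright on the bench at the start: body 52 mm across, straight up to 75 mm, 104 mm tall. Either full (500 to 640 g in all) or empty (90 to 160 g): only lifting tells, the name says nothing. At least one is full and at least one empty. Origin: centre of its underside, z up.
- storage_tray: the blue storage tray for full bottles: fixed, open, 260 x 130 x 30 mm, walls and floor 5 mm thick (inside 250 x 120 mm), no dividers; handles on the short ends reach 17 mm out. Origin: centre of its underside, x along the 260 mm side, z up. Holds three bottles in a row along x, 75 mm apart. Stands left or right of the bottles; the side varies.
- wash_tray: the white wash tray for empty bottles: fixed, open, 260 x 130 x 30 mm, walls and floor 5 mm thick (inside 250 x 120 mm), no dividers; handles on the short ends reach 17 mm out. Origin: centre of its underside, x along the 260 mm side, z up. Holds three bottles in a row along x, 75 mm apart. Stands left or right of the bottles; the side varies.
- beaker: bystander: clear beaker, 77 mm across, 95 mm tall, loose, beyond the bottles; origin at the centre of its underside
- rack: bystander: clear tube rack with capped tubes, 68 x 170 x 110 mm, long side along its y, loose, beyond the bottles; origin at the centre of its underside
- bench_timer: bystander: small white timer, 68 x 68 x 19 mm, loose, beyond the bottles, left of the beaker; origin at the centre of its underside
There are look-alikes about, which are no part of the job. Leave any purple or turquoise look-alike of the bottle_1 alone.

How it is judged:
By the outcome, as a careful person would: the job done as asked, in the order asked, and still so for the second after the job is handed in, with the robot touching nothing.
It also fails if it takes over 70 s, if anything falls off the work surface, if the arm or the gripper's body presses on something with over 40 N, if the wrist force passes 120 N, or if a joint passes its speed limit or range.

## Working session

There is one attempt and no reset: what is moved stays moved. The work goes in short steps, Python scripts to look and compute and a tool call to move; the robot and the scene stay as the last step left them, time stands still between calls to the robot, and variables do not carry over. Pictures are saved under pics/ and viewed, at most 10 in all, crops included, and the job is handed in when it is done.

Besides the shell and the picture viewer there is one more tool, called by a JSON object that holds its "op" and its "data". arm_command: Moves the arm, as the interface text tells. Its arguments: {"type":"object","properties":{"rows":{"type":"array"},"grip_force":{"type":"number"}},"required":["rows"]}

```bash
mkdir -p pics; cat > h.py <<'E'
import numpy as np, cv2
from bench import r
def cloud(f):
    h,w=f["depth"].shape; uv=np.stack(np.meshgrid(np.arange(w),np.arange(h)),-1).reshape(-1,1,2).astype(np.float64)
    n=cv2.undistortPoints(uv,np.array(f["K"]),np.array(f["distortion"])).reshape(h,w,2)
    d=f["depth"][...,None]; p=np.concatenate([n*d,d],-1); T=np.array(f["world_from_camera"])
    return p@T[:3,:3].T+T[:3,3]
E
python3 - <<'E'
from h import *
o=r.get_obs(); print(o)
for n in("top","side"):
    f=r.grab_frame(n); cv2.imwrite(f"pics/{n}0.png",f["frame"][...,::-1]); np.savez(f"{n}0.npz",p=cloud(f),c=f["frame"],d=f["depth"])
    print(n,f["world_from_camera"])
E
```

```text
{'clock': 0.0, 'joints': array([ 1.19989901,  0.47777116,  0.02233412,  1.55643165, -0.01150979,
        1.10923265, -0.08309983]), 'qvel': array([ 0.00016651, -0.0004556 ,  0.00048876, -0.00023914,  0.00029699,
        0.00048927,  0.0003789 ]), 'tau': array([-1.71943339e-04, -5.96455729e+01,  1.60743535e+00, -2.81191599e+01,
        1.23903563e-02,  9.47852415e-03, -1.88674522e-05]), 'tcp_pos': array([ 0.17521326, -0.65131759,  0.2493533 ]), 'orientation': array([-3.11283940e+00, -4.11429094e-01,  5.30154140e-04]), 'contact_force': array([ 0.04774321, -0.48043437,  0.0089906 ]), 'moment': array([ 0.05032697, -0.04069699, -0.00991699]), 'gripper_force': 0.0, 'grip_width': 0.08582156699034488}
top [[ 0.1360527  -0.96911011  0.20570674  0.38091305]
 [-0.99070039 -0.13276295  0.02977802 -0.01724991]
 [-0.00154795 -0.20784513 -0.97816052  1.03970829]
 [ 0.          0.          0.          1.        ]]
side [[ 0.97134425 -0.09531848  0.21772627  0.40804971]
 [-0.23729318 -0.44095837  0.86559093 -0.79695369]
 [ 0.01350141 -0.89245174 -0.4509408   0.46583159]
 [ 0.          0.          0.          1.        ]]
```

View pics/top0.png

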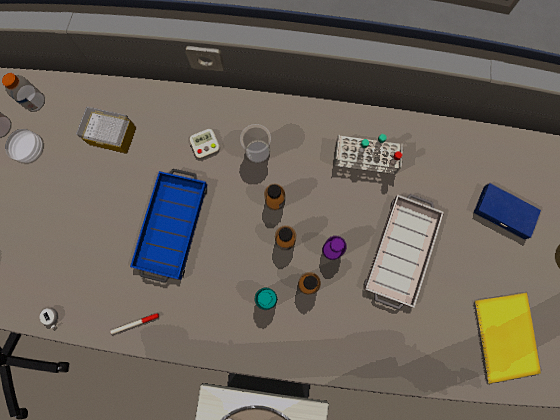

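View pics/side0.png

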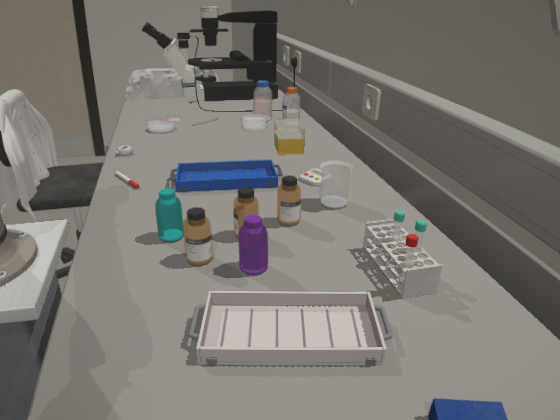

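Top view: amber bottles have caps at about (275,190), (286,231) and (310,282). The purple bottle is at (334,247), the turquoise one at (266,298). The blue tray is centred near (170,225) and the white tray near (404,250). In the side view all three ambers are upright.

```bash
python3 - <<'E'
from h import *
z=np.load("top0.npz"); p=z["p"];c=z["c"].astype(int)
yy,xx=np.mgrid[:420,:560]
for n,(u,v) in dict(b1=(275,192),b2=(286,234),b3=(309,283),pur=(334,247),turq=(266,298)).items():
    m=(np.hypot(xx-u,yy-v)<22)&(p[...,2]>.092)&(p[...,2]<.12)&(z["d"]>0)
    q=p[m]; (cx,cy),rr=cv2.minEnclosingCircle(q[:,:2].astype(np.float32)); print(n,m.sum(),np.round([cx,cy,rr,np.median(q[:,2])],4))
for n,(u,v) in dict(beaker=(256,140),timer=(204,144),rack=(368,155)).items():
    m=(np.hypot(xx-u,yy-v)<40)&(p[...,2]>.012)&(z["d"]>0); q=p[m]; print(n,np.round(q.min(0),3),np.round(q.max(0),3))
hsv=cv2.cvtColor(z["c"],cv2.COLOR_RGB2HSV)
for n,(u,v) in dict(blue=(170,225),white=(404,250)).items():
    m=(np.abs(xx-u)<60)&(np.abs(yy-v)<75)&(p[...,2]>.022)&(p[...,2]<.036)&(z["d"]>0)
    if n=="white": m&=xx>355
    q=p[m]; print(n,m.sum(),cv2.minAreaRect(q[:,:2].astype(np.float32)),np.median(q[:,2]))
E
```

```text
b1 149 [0.6346 0.0424 0.017  0.1032]
b2 153 [0.5342 0.0017 0.0168 0.1031]
b3 163 [ 0.4304 -0.0708  0.0175  0.1032]
pur 156 [ 0.526  -0.1216  0.0165  0.1029]
turq 161 [0.3806 0.0274 0.0166 0.1033]
beaker [0.726 0.07  0.012] [0.802 0.219 0.098]
timer [0.649 0.135 0.012] [0.807 0.321 0.097]
rack [ 0.75  -0.269  0.012] [ 0.821 -0.099  0.113]
blue 888 ((0.5463536977767944, 0.35716792941093445), (0.24126270413398743, 0.31281691789627075), 85.74655151367188) 0.028002584266651143
white 874 ((0.546393632888794, -0.3031446635723114), (0.13251493871212006, 0.29257866740226746), 77.19710540771484) 0.027800923160665847
```

```bash
python3 - <<'E'
from h import *
z=np.load("top0.npz"); p=z["p"];c=z["c"]
yy,xx=np.mgrid[:420,:560]
hsv=cv2.cvtColor(c,cv2.COLOR_RGB2HSV)
m=(hsv[...,0]>100)&(hsv[...,0]<130)&(hsv[...,1]>150)&(xx>120)&(xx<215)&(yy>165)&(yy<285)&(z["d"]>0)&(p[...,2]>.02)&(p[...,2]<.036)
q=p[m]; print("blue",m.sum(),cv2.minAreaRect(q[:,:2].astype(np.float32)))
m=(np.abs(xx-404)<60)&(np.abs(yy-250)<75)&(xx>355)&(p[...,2]>.022)&(p[...,2]<.036)
q=p[m]; 
for i in np.arange(-0.16,0.17,.04):
  a=np.array([.975,-.2216]); s=(q[:,:2]-[.546,-.303])@a; n=(q[:,:2]-[.546,-.303])@[.2216,.975]; k=abs(s-i)<.02; print(round(i,2),k.sum(),np.round([n[k].min(),n[k].max()],3))
E
```

```text
blue 751 ((0.5320414900779724, 0.30337148904800415), (0.1317538619041443, 0.2615993022918701), 84.67459869384766)
-0.16 46 [-0.033  0.032]
-0.12 212 [-0.066  0.066]
-0.08 83 [-0.066  0.066]
-0.04 81 [-0.066  0.066]
0.0 64 [-0.066  0.066]
0.04 68 [-0.066  0.065]
0.08 79 [-0.066  0.065]
0.12 184 [-0.066  0.064]
0.16 57 [-0.035  0.029]
```

{"op": "arm_command", "data": {"rows": [{"fingers":1,"az":6.25},{"fingers":1,"az":6.25},{"fingers":1,"az":6.25},{"fingers":1,"az":6.25},{"fingers":1}]}}

```text
validation failed for argument at $.ro...
```

{"op": "arm_command", "data": {"rows": [{"fingers":1,"x":0,"y":0,"z":0,"ax":0,"ay":0,"az":6.25},{"fingers":1,"x":0,"y":0,"z":0,"ax":0,"ay":0,"az":6.25},{"fingers":1,"x":0,"y":0,"z":0,"ax":0,"ay":0,"az":6.25},{"fingers":1,"x":0,"y":0,"z":0,"ax":0,"ay":0,"az":6.25},{"fingers":1,"x":0,"y":0,"z":0,"ax":0,"ay":0,"az":0}], "grip_force": 60}}

```text
clock: 0.52
tcp_pos: [0.1754, -0.6515, 0.2497]
orientation: [-3.128, 0.278, 0.001]
contact_force: [-0.3, 0.3, -0.7]
grip_width: 0.0853
gripper_force: 0.0
```

```bash
cat >> h.py <<'E'
def goto(x,y,z,yaw=None):
    "tool-frame shift from the present pose to a world target"
    from scipy.spatial.transform import Rotation as R
    o=r.get_obs(); M=R.from_rotvec(o["orientation"]); d=M.inv().apply(np.array([x,y,z])-o["tcp_pos"])
    tx=M.as_matrix()[:,0]; ps=np.degrees(np.arctan2(tx[1],tx[0]))
    print("t",round(o["clock"],2),"d",np.round(d,4),"yaw",round(ps,2),"az",None if yaw is None else round(ps-yaw,2),"tilt ",np.round(M.as_matrix()[:2,2],4),"q7",o["joints"][6].round(2),"rows",round(np.linalg.norm(d)/.0417,1))
E
python3 -c "
from h import *
goto(.6346,.0424,.25,-9)"
```

```text
t 0.52 d [ 3.297e-01 -7.640e-01  2.000e-04] yaw -10.15 az -1.15 tilt  [-0.0005  0.0009] q7 -0.48 rows 20.0
```

{"op": "arm_command", "data": {"rows": [{"fingers":1,"x":0.015,"y":-0.0347,"z":0,"ax":0,"ay":0,"az":0},{"fingers":1,"x":0.015,"y":-0.0347,"z":0,"ax":0,"ay":0,"az":0},{"fingers":1,"x":0.015,"y":-0.0347,"z":0,"ax":0,"ay":0,"az":0},{"fingers":1,"x":0.015,"y":-0.0347,"z":0,"ax":0,"ay":0,"az":0},{"fingers":1,"x":0.015,"y":-0.0347,"z":0,"ax":0,"ay":0,"az":0},{"fingers":1,"x":0.015,"y":-0.0347,"z":0,"ax":0,"ay":0,"az":0},{"fingers":1,"x":0.015,"y":-0.0347,"z":0,"ax":0,"ay":0,"az":0},{"fingers":1,"x":0.015,"y":-0.0347,"z":0,"ax":0,"ay":0,"az":0},{"fingers":1,"x":0.015,"y":-0.0347,"z":0,"ax":0,"ay":0,"az":0},{"fingers":1,"x":0.015,"y":-0.0347,"z":0,"ax":0,"ay":0,"az":0}]}}

```text
clock: 1.35
tcp_pos: [0.3836, -0.3342, 0.2503]
orientation: [3.13, -0.266, -0.0]
contact_force: [0.6, -1.3, 0.2]
grip_width: 0.0854
gripper_force: 0.0
```

{"op": "arm_command", "data": {"rows": [{"fingers":1,"x":0.015,"y":-0.0347,"z":0,"ax":0,"ay":0,"az":0},{"fingers":1,"x":0.015,"y":-0.0347,"z":0,"ax":0,"ay":0,"az":0},{"fingers":1,"x":0.015,"y":-0.0347,"z":0,"ax":0,"ay":0,"az":0},{"fingers":1,"x":0.015,"y":-0.0347,"z":0,"ax":0,"ay":0,"az":0},{"fingers":1,"x":0.015,"y":-0.0347,"z":0,"ax":0,"ay":0,"az":0},{"fingers":1,"x":0.015,"y":-0.0347,"z":0,"ax":0,"ay":0,"az":0},{"fingers":1,"x":0.015,"y":-0.0347,"z":0,"ax":0,"ay":0,"az":0},{"fingers":1,"x":0.015,"y":-0.0347,"z":0,"ax":0,"ay":0,"az":0},{"fingers":1,"x":0.015,"y":-0.0347,"z":0,"ax":0,"ay":0,"az":0},{"fingers":1,"x":0.015,"y":-0.0347,"z":0,"ax":0,"ay":0,"az":0}]}}

```text
clock: 2.18
tcp_pos: [0.5913, -0.0185, 0.2502]
orientation: [3.13, -0.267, -0.0]
contact_force: [0.2, 0.2, -0.4]
grip_width: 0.0855
gripper_force: 0.0
```

```bash
python3 -c "
from h import *
goto(.6346,.0424,.063,-9)"
```

```text
t 2.18 d [ 0.0324 -0.0674  0.1872] yaw -9.74 az -0.74 tilt  [-0.0001 -0.0002] q7 -1.9 rows 4.8
```

{"op": "arm_command", "data": {"rows": [{"fingers":1,"x":0.0108,"y":-0.0225,"z":0,"ax":0,"ay":0,"az":0},{"fingers":1,"x":0.0108,"y":-0.0225,"z":0.01,"ax":0,"ay":0,"az":0},{"fingers":1,"x":0.0108,"y":-0.0225,"z":0.01,"ax":0,"ay":0,"az":0},{"fingers":1,"x":0,"y":0,"z":0.03,"ax":0,"ay":0,"az":0},{"fingers":1,"x":0,"y":0,"z":0.03,"ax":0,"ay":0,"az":0},{"fingers":1,"x":0,"y":0,"z":0.02,"ax":0,"ay":0,"az":0},{"fingers":1,"x":0,"y":0,"z":0,"ax":0,"ay":0,"az":0}]}}

```text
clock: 2.77
tcp_pos: [0.6309, 0.0404, 0.1452]
orientation: [3.128, -0.266, -0.014]
contact_force: [-1.0, -0.5, -1.2]
grip_width: 0.0854
gripper_force: 0.0
```

```bash
python3 - <<'E'
from h import *
goto(.6346,.0424,.063,-9)
f=r.grab_frame("side"); cv2.imwrite("pics/s1.png",f["frame"][...,::-1])
E
```

```text
t 2.77 d [ 0.004  -0.0028  0.0822] yaw -9.73 az -0.73 tilt  [-0.0089 -0.0011] q7 -2.03 rows 2.0
```

View pics/s1.png

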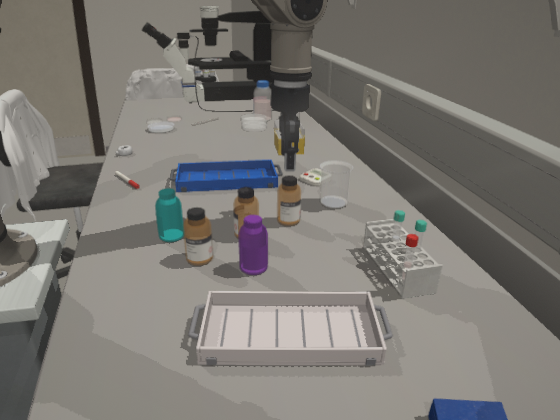

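The gripper sits right above the far amber bottle, with the fingertips at about (290,168) and the cap at (289,183). I'm lowering it now.

{"op": "arm_command", "data": {"rows": [{"fingers":1,"x":0.002,"y":-0.002,"z":0.02,"ax":0,"ay":0,"az":0},{"fingers":1,"x":0.001,"y":0,"z":0.02,"ax":0,"ay":0,"az":0},{"fingers":1,"x":0,"y":0,"z":0.02,"ax":0,"ay":0,"az":0},{"fingers":1,"x":0,"y":0,"z":0.02,"ax":0,"ay":0,"az":0},{"fingers":1,"x":0,"y":0,"z":0,"ax":0,"ay":0,"az":0},{"fingers":1,"x":0,"y":0,"z":0,"ax":0,"ay":0,"az":0}]}}

```text
clock: 3.32
tcp_pos: [0.638, 0.0422, 0.0713]
orientation: [-3.13, 0.271, -0.0]
contact_force: [0.8, 0.2, 0.2]
grip_width: 0.0855
gripper_force: 0.0
```

```bash
python3 - <<'E'
from h import *
goto(.6346,.0424,.063,-9)
E
```

```text
t 3.32 d [-0.0033  0.0004  0.0083] yaw -9.89 az -0.89 tilt  [0.0002 0.0001] q7 -2.06 rows 0.2
```

{"op": "arm_command", "data": {"rows": [{"fingers":1,"x":-0.003,"y":0,"z":0.008,"ax":0,"ay":0,"az":0},{"fingers":-1,"x":0,"y":0,"z":0,"ax":0,"ay":0,"az":0},{"fingers":-1,"x":0,"y":0,"z":0,"ax":0,"ay":0,"az":0},{"fingers":-1,"x":0,"y":0,"z":0,"ax":0,"ay":0,"az":0},{"fingers":-1,"x":0,"y":0,"z":0,"ax":0,"ay":0,"az":0},{"fingers":-1,"x":0,"y":0,"z":0,"ax":0,"ay":0,"az":0},{"fingers":-1,"x":0,"y":0,"z":0,"ax":0,"ay":0,"az":0},{"fingers":-1,"x":0,"y":0,"z":0,"ax":0,"ay":0,"az":0}], "grip_force": 50}}

```text
clock: 3.98
tcp_pos: [0.6352, 0.0425, 0.0635]
orientation: [3.129, -0.273, 0.002]
contact_force: [-1.7, -1.2, 6.3]
grip_width: 0.0513
gripper_force: 43.5
```

{"op": "arm_command", "data": {"rows": [{"fingers":-1,"x":0,"y":0,"z":-0.01,"ax":0,"ay":0,"az":0},{"fingers":-1,"x":0,"y":0,"z":-0.02,"ax":0,"ay":0,"az":0},{"fingers":-1,"x":0,"y":0,"z":-0.02,"ax":0,"ay":0,"az":0},{"fingers":-1,"x":0,"y":0,"z":-0.01,"ax":0,"ay":0,"az":0},{"fingers":-1,"x":0,"y":0,"z":0,"ax":0,"ay":0,"az":0},{"fingers":-1,"x":0,"y":0,"z":0,"ax":0,"ay":0,"az":0},{"fingers":-1,"x":0,"y":0,"z":0,"ax":0,"ay":0,"az":0},{"fingers":-1,"x":0,"y":0,"z":0,"ax":0,"ay":0,"az":0}]}}

```text
clock: 4.65
tcp_pos: [0.6335, 0.0426, 0.1208]
orientation: [3.129, -0.272, -0.004]
contact_force: [-0.0, -0.0, -5.0]
grip_width: 0.0513
gripper_force: 45.0
```

```bash
python3 - <<'E'
from h import *
goto(.6346,.0424,.063,-9); o=r.get_obs(); print(o["contact_force"],o["moment"],o["tau"])
E
```

```text
t 4.65 d [ 0.0012 -0.      0.0578] yaw -9.94 az -0.94 tilt  [-0.0027 -0.0004] q7 -2.05 rows 1.4
[-0.03408253 -0.01354857 -5.00821595] [-0.03115991 -0.04227454  0.04459218] [ 6.44707397e-03 -6.36191797e+01 -2.68244796e+00 -2.53046125e+01
  1.40240032e-02 -9.69100278e-03 -5.95797410e-04]
```

About 5.0 N hangs from the tool, so this bottle is full and goes in the far slot of the blue tray.

```bash
python3 - <<'E'
from h import *
goto(.6067,.2965,.12,-5.3)
E
```

```text
t 4.65 d [-0.0702 -0.2454  0.0008] yaw -9.94 az -4.64 tilt  [-0.0027 -0.0004] q7 -2.05 rows 6.1
```

{"op": "arm_command", "data": {"rows": [{"fingers":-1,"x":-0.006,"y":-0.015,"z":0,"ax":0,"ay":0,"az":0},{"fingers":-1,"x":-0.0071,"y":-0.025,"z":0,"ax":0,"ay":0,"az":0},{"fingers":-1,"x":-0.0071,"y":-0.025,"z":0,"ax":0,"ay":0,"az":0},{"fingers":-1,"x":-0.0071,"y":-0.025,"z":0,"ax":0,"ay":0,"az":0},{"fingers":-1,"x":-0.0071,"y":-0.025,"z":0,"ax":0,"ay":0,"az":0},{"fingers":-1,"x":-0.0071,"y":-0.025,"z":0,"ax":0,"ay":0,"az":0},{"fingers":-1,"x":-0.0071,"y":-0.025,"z":0,"ax":0,"ay":0,"az":0},{"fingers":-1,"x":-0.0071,"y":-0.025,"z":0,"ax":0,"ay":0,"az":0},{"fingers":-1,"x":-0.0071,"y":-0.025,"z":0,"ax":0,"ay":0,"az":0},{"fingers":-1,"x":-0.0071,"y":-0.025,"z":0,"ax":0,"ay":0,"az":0}]}}

```text
clock: 5.48
tcp_pos: [0.6063, 0.2921, 0.1209]
orientation: [3.129, -0.272, -0.003]
contact_force: [0.5, -0.2, -5.2]
grip_width: 0.0511
gripper_force: 45.2
```

{"op": "arm_command", "data": {"rows": [{"fingers":-1,"x":-0.002,"y":-0.006,"z":0,"ax":0,"ay":0,"az":-2.3},{"fingers":-1,"x":0,"y":0,"z":0,"ax":0,"ay":0,"az":-2.3},{"fingers":-1,"x":0,"y":0,"z":0,"ax":0,"ay":0,"az":0},{"fingers":-1,"x":0,"y":0,"z":0,"ax":0,"ay":0,"az":0}]}}

```text
clock: 5.82
tcp_pos: [0.6059, 0.2967, 0.121]
orientation: [3.137, -0.149, -0.003]
contact_force: [-0.0, -0.9, -5.0]
grip_width: 0.0511
gripper_force: 45.4
```

```bash
python3 - <<'E'
from h import *
goto(.6067,.2965,.0685,-5.3);print(r.get_obs()["contact_force"])
E
```

```text
t 5.82 d [0.0009 0.0001 0.0525] yaw -5.42 az -0.12 tilt  [-0.0017 -0.0014] q7 -2.37 rows 1.3
[-0.03004498 -0.85364242 -5.00897137]
```

{"op": "arm_command", "data": {"rows": [{"fingers":-1,"x":0,"y":0,"z":0.015,"ax":0,"ay":0,"az":0},{"fingers":-1,"x":0,"y":0,"z":0.015,"ax":0,"ay":0,"az":0},{"fingers":-1,"x":0,"y":0,"z":0.012,"ax":0,"ay":0,"az":0},{"fingers":-1,"x":0,"y":0,"z":0.006,"ax":0,"ay":0,"az":0},{"fingers":-1,"x":0,"y":0,"z":0.002,"ax":0,"ay":0,"az":0},{"fingers":-1,"x":0,"y":0,"z":0,"ax":0,"ay":0,"az":0},{"fingers":-1,"x":0,"y":0,"z":0,"ax":0,"ay":0,"az":0}]}}

```text
clock: 6.4
tcp_pos: [0.6067, 0.2977, 0.0728]
orientation: [-3.138, 0.147, -0.001]
contact_force: [-0.7, 0.3, -4.8]
grip_width: 0.0514
gripper_force: 45.5
```

{"op": "arm_command", "data": {"rows": [{"fingers":-1,"x":0,"y":0,"z":0.002,"ax":0,"ay":0,"az":0},{"fingers":-1,"x":0,"y":0,"z":0.002,"ax":0,"ay":0,"az":0},{"fingers":-1,"x":0,"y":0,"z":0,"ax":0,"ay":0,"az":0},{"fingers":-1,"x":0,"y":0,"z":0,"ax":0,"ay":0,"az":0}]}}

```text
clock: 6.73
tcp_pos: [0.6065, 0.2977, 0.0687]
orientation: [-3.138, 0.147, -0.001]
contact_force: [0.4, 1.5, -4.8]
grip_width: 0.0511
gripper_force: 45.6
```

{"op": "arm_command", "data": {"rows": [{"fingers":-1,"x":0,"y":0,"z":0.001,"ax":0,"ay":0,"az":0},{"fingers":-1,"x":0,"y":0,"z":0.001,"ax":0,"ay":0,"az":0},{"fingers":-1,"x":0,"y":0,"z":0,"ax":0,"ay":0,"az":0},{"fingers":-1,"x":0,"y":0,"z":0,"ax":0,"ay":0,"az":0}]}}

```text
clock: 7.07
tcp_pos: [0.6068, 0.2977, 0.0686]
orientation: [-3.138, 0.147, -0.002]
contact_force: [-2.7, -2.3, 8.9]
grip_width: 0.0509
gripper_force: 46.5
```

Contact is made (+9 N): release, then retreat.

{"op": "arm_command", "data": {"rows": [{"fingers":-1,"x":0,"y":0,"z":-0.001,"ax":0,"ay":0,"az":0},{"fingers":1,"x":0,"y":0,"z":0,"ax":0,"ay":0,"az":0},{"fingers":1,"x":0,"y":0,"z":0,"ax":0,"ay":0,"az":0},{"fingers":1,"x":0,"y":0,"z":0,"ax":0,"ay":0,"az":0},{"fingers":1,"x":0,"y":0,"z":0,"ax":0,"ay":0,"az":0},{"fingers":1,"x":0,"y":0,"z":0,"ax":0,"ay":0,"az":0},{"fingers":1,"x":0,"y":0,"z":-0.01,"ax":0,"ay":0,"az":0},{"fingers":1,"x":0,"y":0,"z":-0.03,"ax":0,"ay":0,"az":0},{"fingers":1,"x":0,"y":0,"z":-0.04,"ax":0,"ay":0,"az":0},{"fingers":1,"x":0,"y":0,"z":-0.03,"ax":0,"ay":0,"az":0}]}}

```text
clock: 7.9
tcp_pos: [0.6066, 0.2979, 0.1803]
orientation: [-3.137, 0.146, -0.002]
contact_force: [1.3, 0.9, 0.3]
grip_width: 0.0852
gripper_force: 0.0
```

```bash
python3 - <<'E'
from h import *
goto(.5342,.0017,.18,-8)
E
```

```text
t 7.9 d [-4.450e-02  3.016e-01 -1.000e-04] yaw -5.34 az 2.66 tilt  [0.0011 0.0009] q7 -2.35 rows 7.3
```

{"op": "arm_command", "data": {"rows": [{"fingers":1,"x":-0.005,"y":0.0335,"z":0,"ax":0,"ay":0,"az":0},{"fingers":1,"x":-0.005,"y":0.0335,"z":0,"ax":0,"ay":0,"az":0},{"fingers":1,"x":-0.005,"y":0.0335,"z":0,"ax":0,"ay":0,"az":0},{"fingers":1,"x":-0.005,"y":0.0335,"z":0,"ax":0,"ay":0,"az":0},{"fingers":1,"x":-0.005,"y":0.0335,"z":0,"ax":0,"ay":0,"az":0},{"fingers":1,"x":-0.005,"y":0.0335,"z":0,"ax":0,"ay":0,"az":0},{"fingers":1,"x":-0.005,"y":0.0335,"z":0,"ax":0,"ay":0,"az":0},{"fingers":1,"x":-0.005,"y":0.0335,"z":0,"ax":0,"ay":0,"az":0},{"fingers":1,"x":-0.005,"y":0.0335,"z":0,"ax":0,"ay":0,"az":0},{"fingers":1,"x":0,"y":0,"z":0,"ax":0,"ay":0,"az":2.7}]}}

```text
clock: 8.73
tcp_pos: [0.5316, -0.0069, 0.1777]
orientation: [3.129, -0.235, -0.001]
contact_force: [-0.6, 0.5, 0.9]
grip_width: 0.0853
gripper_force: 0.0
```

{"op": "arm_command", "data": {"rows": [{"fingers":1,"x":0,"y":0,"z":0.02,"ax":0,"ay":0,"az":0},{"fingers":1,"x":0,"y":0,"z":0,"ax":0,"ay":0,"az":0},{"fingers":1,"x":0,"y":0,"z":0,"ax":0,"ay":0,"az":0}]}}

```text
clock: 8.98
tcp_pos: [0.5328, 0.0017, 0.1573]
orientation: [3.134, -0.219, -0.002]
contact_force: [0.1, 0.2, -0.1]
grip_width: 0.0852
gripper_force: 0.0
```

```bash
python3 - <<'E'
from h import *
goto(.5342,.0017,.063,-8)
f=r.grab_frame("side"); cv2.imwrite("pics/s2.png",f["frame"][...,::-1])
E
```

```text
t 8.98 d [ 0.0015 -0.0003  0.0943] yaw -8.01 az -0.01 tilt  [-0.0015  0.    ] q7 -1.94 rows 2.3
```

View pics/s2.png

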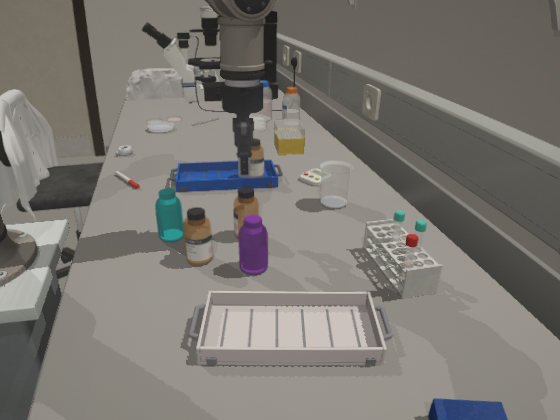

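The first bottle stands upright in the blue tray at (257,160). The gripper is above the middle bottle, whose cap is at (246,194). Next: lower, grip, lift.

{"op": "arm_command", "data": {"rows": [{"fingers":1,"x":0.001,"y":0,"z":0.02,"ax":0,"ay":0,"az":0},{"fingers":1,"x":0,"y":0,"z":0.025,"ax":0,"ay":0,"az":0},{"fingers":1,"x":0,"y":0,"z":0.025,"ax":0,"ay":0,"az":0},{"fingers":1,"x":0,"y":0,"z":0.02,"ax":0,"ay":0,"az":0},{"fingers":1,"x":0,"y":0,"z":0.004,"ax":0,"ay":0,"az":0},{"fingers":1,"x":0,"y":0,"z":0,"ax":0,"ay":0,"az":0}]}}

```text
clock: 9.53
tcp_pos: [0.534, 0.0019, 0.0629]
orientation: [3.134, -0.219, -0.003]
contact_force: [0.1, -0.0, 0.0]
grip_width: 0.0854
gripper_force: 0.0
```

{"op": "arm_command", "data": {"rows": [{"fingers":-1,"x":0,"y":0,"z":0,"ax":0,"ay":0,"az":0},{"fingers":-1,"x":0,"y":0,"z":0,"ax":0,"ay":0,"az":0},{"fingers":-1,"x":0,"y":0,"z":0,"ax":0,"ay":0,"az":0},{"fingers":-1,"x":0,"y":0,"z":0,"ax":0,"ay":0,"az":0},{"fingers":-1,"x":0,"y":0,"z":0,"ax":0,"ay":0,"az":0},{"fingers":-1,"x":0,"y":0,"z":0,"ax":0,"ay":0,"az":0},{"fingers":-1,"x":0,"y":0,"z":0,"ax":0,"ay":0,"az":0}]}}

```text
clock: 10.12
tcp_pos: [0.5356, 0.0015, 0.0651]
orientation: [-3.133, 0.221, -0.005]
contact_force: [-0.8, -0.8, 5.9]
grip_width: 0.0508
gripper_force: 50.1
```

{"op": "arm_command", "data": {"rows": [{"fingers":-1,"x":0,"y":0,"z":-0.01,"ax":0,"ay":0,"az":0},{"fingers":-1,"x":0,"y":0,"z":-0.03,"ax":0,"ay":0,"az":0},{"fingers":-1,"x":0,"y":0,"z":-0.04,"ax":0,"ay":0,"az":0},{"fingers":-1,"x":0,"y":0,"z":-0.04,"ax":0,"ay":0,"az":0},{"fingers":-1,"x":0,"y":0,"z":-0.01,"ax":0,"ay":0,"az":0},{"fingers":-1,"x":0,"y":0,"z":0,"ax":0,"ay":0,"az":0},{"fingers":-1,"x":0,"y":0,"z":0,"ax":0,"ay":0,"az":0},{"fingers":-1,"x":0,"y":0,"z":0,"ax":0,"ay":0,"az":0}]}}

```text
clock: 10.78
tcp_pos: [0.5333, 0.0012, 0.1922]
orientation: [3.133, -0.22, -0.003]
contact_force: [0.5, -0.2, -1.4]
grip_width: 0.0511
gripper_force: 51.3
```

```bash
python3 - <<'E'
from h import *
L=np.radians(-12.8);W=np.array([.546,-.303]);a=np.array([np.cos(L),np.sin(L)])
B=np.array([.532,.3034]);b=np.array([np.cos(np.radians(-5.3)),np.sin(np.radians(-5.3))])
print(W+.075*a,W-.075*a,B-.075*b)
goto(*(W+.075*a),.193,-12.8);goto(*(B-.075*b),.193,-5.3)
E
```

```text
[ 0.6191362  -0.31961614] [ 0.4728638  -0.28638386] [0.45732065 0.31032779]
t 10.78 d [ 0.1299  0.3056 -0.0009] yaw -8.04 az 4.76 tilt  [-0.0022 -0.0003] q7 -1.93 rows 8.0
t 10.78 d [-0.1185 -0.2955 -0.0007] yaw -8.04 az -2.74 tilt  [-0.0022 -0.0003] q7 -1.93 rows 7.6
```

Only 1.4 N: this one is empty and goes to the white tray, far slot.

{"op": "arm_command", "data": {"rows": [{"fingers":-1,"x":0.008,"y":0.018,"z":0,"ax":0,"ay":0,"az":0},{"fingers":-1,"x":0.0135,"y":0.032,"z":0,"ax":0,"ay":0,"az":0},{"fingers":-1,"x":0.0135,"y":0.032,"z":0,"ax":0,"ay":0,"az":0},{"fingers":-1,"x":0.0135,"y":0.032,"z":0,"ax":0,"ay":0,"az":0},{"fingers":-1,"x":0.0135,"y":0.032,"z":0,"ax":0,"ay":0,"az":0},{"fingers":-1,"x":0.0135,"y":0.032,"z":0,"ax":0,"ay":0,"az":0},{"fingers":-1,"x":0.0135,"y":0.032,"z":0,"ax":0,"ay":0,"az":0},{"fingers":-1,"x":0.0135,"y":0.032,"z":0,"ax":0,"ay":0,"az":0},{"fingers":-1,"x":0.0135,"y":0.032,"z":0,"ax":0,"ay":0,"az":0},{"fingers":-1,"x":0.0135,"y":0.032,"z":0,"ax":0,"ay":0,"az":0}]}}

```text
clock: 11.62
tcp_pos: [0.6188, -0.3209, 0.1904]
orientation: [-3.132, 0.22, 0.007]
contact_force: [0.5, 0.3, -1.2]
grip_width: 0.0508
gripper_force: 51.3
```

{"op": "arm_command", "data": {"rows": [{"fingers":-1,"x":0,"y":0,"z":0,"ax":0,"ay":0,"az":2.4},{"fingers":-1,"x":0,"y":0,"z":0.02,"ax":0,"ay":0,"az":2.4},{"fingers":-1,"x":0,"y":0,"z":0.03,"ax":0,"ay":0,"az":0},{"fingers":-1,"x":0,"y":0,"z":0.01,"ax":0,"ay":0,"az":0},{"fingers":-1,"x":0,"y":0,"z":0,"ax":0,"ay":0,"az":0},{"fingers":-1,"x":0,"y":0,"z":0,"ax":0,"ay":0,"az":0}]}}

```text
clock: 12.12
tcp_pos: [0.619, -0.3191, 0.1319]
orientation: [-3.121, 0.35, 0.005]
contact_force: [0.9, -0.1, -1.2]
grip_width: 0.051
gripper_force: 51.4
```

```bash
python3 - <<'E'
from h import *
goto(.6191,-.3196,.07,-12.8);print(r.get_obs()["contact_force"])
E
```

```text
t 12.12 d [0.0004 0.0005 0.0619] yaw -12.81 az -0.01 tilt  [-0.003   0.0014] q7 -1.47 rows 1.5
[ 0.85763443 -0.10084517 -1.18729252]
```

{"op": "arm_command", "data": {"rows": [{"fingers":-1,"x":0,"y":0,"z":0.015,"ax":0,"ay":0,"az":0},{"fingers":-1,"x":0,"y":0,"z":0.02,"ax":0,"ay":0,"az":0},{"fingers":-1,"x":0,"y":0,"z":0.015,"ax":0,"ay":0,"az":0},{"fingers":-1,"x":0,"y":0,"z":0.007,"ax":0,"ay":0,"az":0},{"fingers":-1,"x":0,"y":0,"z":0.002,"ax":0,"ay":0,"az":0},{"fingers":-1,"x":0,"y":0,"z":0.001,"ax":0,"ay":0,"az":0},{"fingers":-1,"x":0,"y":0,"z":0,"ax":0,"ay":0,"az":0},{"fingers":-1,"x":0,"y":0,"z":0,"ax":0,"ay":0,"az":0}]}}

```text
clock: 12.78
tcp_pos: [0.6205, -0.3201, 0.0744]
orientation: [3.121, -0.351, 0.003]
contact_force: [-0.3, 0.1, -1.4]
grip_width: 0.0512
gripper_force: 51.4
```

{"op": "arm_command", "data": {"rows": [{"fingers":-1,"x":0,"y":0,"z":0.002,"ax":0,"ay":0,"az":0},{"fingers":-1,"x":0,"y":0,"z":0.002,"ax":0,"ay":0,"az":0},{"fingers":-1,"x":0,"y":0,"z":0,"ax":0,"ay":0,"az":0},{"fingers":-1,"x":0,"y":0,"z":0,"ax":0,"ay":0,"az":0}]}}

```text
clock: 13.12
tcp_pos: [0.6204, -0.32, 0.0702]
orientation: [3.121, -0.352, 0.002]
contact_force: [-0.4, 0.2, 3.5]
grip_width: 0.0515
gripper_force: 51.5
```

Contact is made. Release, retreat and head for the third bottle.

{"op": "arm_command", "data": {"rows": [{"fingers":1,"x":0,"y":0,"z":0,"ax":0,"ay":0,"az":0},{"fingers":1,"x":0,"y":0,"z":0,"ax":0,"ay":0,"az":0},{"fingers":1,"x":0,"y":0,"z":0,"ax":0,"ay":0,"az":0},{"fingers":1,"x":0,"y":0,"z":0,"ax":0,"ay":0,"az":0},{"fingers":1,"x":0,"y":0,"z":0,"ax":0,"ay":0,"az":0},{"fingers":1,"x":0,"y":0,"z":-0.01,"ax":0,"ay":0,"az":0},{"fingers":1,"x":0,"y":0,"z":-0.03,"ax":0,"ay":0,"az":0},{"fingers":1,"x":0,"y":0,"z":-0.04,"ax":0,"ay":0,"az":0},{"fingers":1,"x":0,"y":0,"z":-0.03,"ax":0,"ay":0,"az":0},{"fingers":1,"x":0,"y":0,"z":0,"ax":0,"ay":0,"az":0}]}}

```text
clock: 13.95
tcp_pos: [0.6237, -0.3215, 0.1881]
orientation: [3.118, -0.352, 0.019]
contact_force: [1.6, 0.4, -0.0]
grip_width: 0.0853
gripper_force: 0.0
```

```bash
python3 - <<'E'
from h import *
goto(.4304,-.0708,.18,-12.8)
E
```

```text
t 13.95 d [-0.2443 -0.2014  0.0046] yaw -12.86 az -0.06 tilt  [ 0.0118 -0.0051] q7 -1.47 rows 7.6
```

{"op": "arm_command", "data": {"rows": [{"fingers":1,"x":-0.0245,"y":-0.0202,"z":0,"ax":0,"ay":0,"az":0},{"fingers":1,"x":-0.0245,"y":-0.0202,"z":0,"ax":0,"ay":0,"az":0},{"fingers":1,"x":-0.0245,"y":-0.0202,"z":0,"ax":0,"ay":0,"az":0},{"fingers":1,"x":-0.0245,"y":-0.0202,"z":0,"ax":0,"ay":0,"az":0},{"fingers":1,"x":-0.0245,"y":-0.0202,"z":0,"ax":0,"ay":0,"az":0},{"fingers":1,"x":-0.0245,"y":-0.0202,"z":0,"ax":0,"ay":0,"az":0},{"fingers":1,"x":-0.0245,"y":-0.0202,"z":0,"ax":0,"ay":0,"az":0},{"fingers":1,"x":-0.0245,"y":-0.0202,"z":0,"ax":0,"ay":0,"az":0},{"fingers":1,"x":-0.0245,"y":-0.0202,"z":0,"ax":0,"ay":0,"az":0},{"fingers":1,"x":-0.0245,"y":-0.0202,"z":0,"ax":0,"ay":0,"az":0}]}}

```text
clock: 14.78
tcp_pos: [0.4249, -0.0673, 0.1799]
orientation: [3.122, -0.352, 0.002]
contact_force: [1.1, 0.3, -0.3]
grip_width: 0.0854
gripper_force: 0.0
```

{"op": "arm_command", "data": {"rows": [{"fingers":1,"x":0,"y":0,"z":0.02,"ax":0,"ay":0,"az":0},{"fingers":1,"x":0,"y":0,"z":0,"ax":0,"ay":0,"az":0},{"fingers":1,"x":0,"y":0,"z":0,"ax":0,"ay":0,"az":0}]}}

```text
clock: 15.03
tcp_pos: [0.4256, -0.0685, 0.1595]
orientation: [3.122, -0.351, -0.001]
contact_force: [-0.2, -0.3, 0.2]
grip_width: 0.0853
gripper_force: 0.0
```

```bash
python3 - <<'E'
from h import *
goto(.4304,-.0708,.063,-12.8)
print(r.get_obs()["joints"])
f=r.grab_frame("side"); cv2.imwrite("pics/s3.png",f["frame"][...,::-1])
E
```

```text
t 15.03 d [0.0052 0.0012 0.0965] yaw -12.82 az -0.02 tilt  [-0.0007 -0.0002] q7 -1.85 rows 2.3
[ 0.22280965  0.21476139 -0.23255596  2.18878339  0.0728006   0.74566559
 -1.85276198]
```

View pics/s3.png

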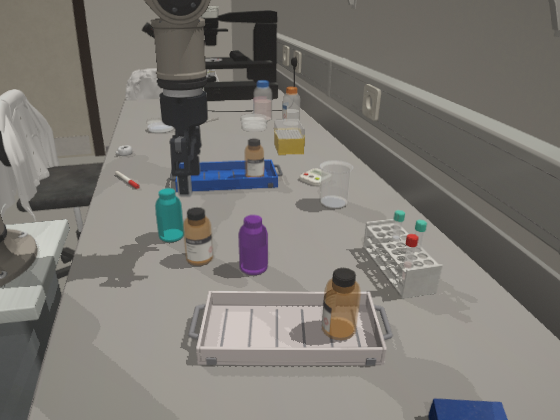

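The second bottle stands upright in the white tray at (341,305), and the gripper is over the third bottle (cap at (197,215)).

{"op": "arm_command", "data": {"rows": [{"fingers":1,"x":0.005,"y":0.001,"z":0.02,"ax":0,"ay":0,"az":0},{"fingers":1,"x":0,"y":0,"z":0.025,"ax":0,"ay":0,"az":0},{"fingers":1,"x":0,"y":0,"z":0.025,"ax":0,"ay":0,"az":0},{"fingers":1,"x":0,"y":0,"z":0.02,"ax":0,"ay":0,"az":0},{"fingers":1,"x":0,"y":0,"z":0.006,"ax":0,"ay":0,"az":0},{"fingers":1,"x":0,"y":0,"z":0,"ax":0,"ay":0,"az":0}]}}

```text
clock: 15.58
tcp_pos: [0.4304, -0.0711, 0.0626]
orientation: [3.121, -0.353, -0.003]
contact_force: [0.1, 0.7, 0.2]
grip_width: 0.0852
gripper_force: 0.0
```

{"op": "arm_command", "data": {"rows": [{"fingers":-1,"x":0,"y":0,"z":0,"ax":0,"ay":0,"az":0},{"fingers":-1,"x":0,"y":0,"z":0,"ax":0,"ay":0,"az":0},{"fingers":-1,"x":0,"y":0,"z":0,"ax":0,"ay":0,"az":0},{"fingers":-1,"x":0,"y":0,"z":0,"ax":0,"ay":0,"az":0},{"fingers":-1,"x":0,"y":0,"z":0,"ax":0,"ay":0,"az":0},{"fingers":-1,"x":0,"y":0,"z":0,"ax":0,"ay":0,"az":0},{"fingers":-1,"x":0,"y":0,"z":0,"ax":0,"ay":0,"az":0}]}}

```text
clock: 16.17
tcp_pos: [0.4316, -0.0708, 0.0648]
orientation: [3.121, -0.352, 0.004]
contact_force: [-1.3, -0.7, 6.6]
grip_width: 0.0513
gripper_force: 49.2
```

{"op": "arm_command", "data": {"rows": [{"fingers":-1,"x":0,"y":0,"z":-0.01,"ax":0,"ay":0,"az":0},{"fingers":-1,"x":0,"y":0,"z":-0.03,"ax":0,"ay":0,"az":0},{"fingers":-1,"x":0,"y":0,"z":-0.04,"ax":0,"ay":0,"az":0},{"fingers":-1,"x":0,"y":0,"z":-0.04,"ax":0,"ay":0,"az":0},{"fingers":-1,"x":0,"y":0,"z":-0.01,"ax":0,"ay":0,"az":0},{"fingers":-1,"x":0,"y":0,"z":0,"ax":0,"ay":0,"az":0},{"fingers":-1,"x":0,"y":0,"z":0,"ax":0,"ay":0,"az":0},{"fingers":-1,"x":0,"y":0,"z":0,"ax":0,"ay":0,"az":0}]}}

```text
clock: 16.83
tcp_pos: [0.4286, -0.0704, 0.1915]
orientation: [3.122, -0.351, -0.006]
contact_force: [-1.1, 0.0, -6.3]
grip_width: 0.0506
gripper_force: 53.3
```

```bash
python3 - <<'E'
from h import *
goto(.4729,-.2864,.193,-12.8);goto(.4573,.3103,.193,-5.3);goto(.5,.13,.193)
E
```

```text
t 16.83 d [ 0.0911  0.2008 -0.0017] yaw -12.84 az -0.04 tilt  [-0.0038  0.0002] q7 -1.83 rows 5.3
t 16.83 d [-0.0567 -0.3775 -0.0015] yaw -12.84 az -7.54 tilt  [-0.0038  0.0002] q7 -1.83 rows 9.2
t 16.83 d [ 0.025  -0.2112 -0.0017] yaw -12.84 az None tilt  [-0.0038  0.0002] q7 -1.83 rows 5.1
```

6.3 N: full. It goes to the near slot of the blue tray.

{"op": "arm_command", "data": {"rows": [{"fingers":-1,"x":0.0036,"y":-0.0202,"z":0,"ax":0,"ay":0,"az":0},{"fingers":-1,"x":0.0036,"y":-0.0302,"z":0,"ax":0,"ay":0,"az":0},{"fingers":-1,"x":0.0036,"y":-0.0302,"z":0,"ax":0,"ay":0,"az":0},{"fingers":-1,"x":0.0036,"y":-0.0302,"z":0,"ax":0,"ay":0,"az":0},{"fingers":-1,"x":0.0036,"y":-0.0302,"z":0,"ax":0,"ay":0,"az":0},{"fingers":-1,"x":0.0036,"y":-0.0302,"z":0,"ax":0,"ay":0,"az":0},{"fingers":-1,"x":0.0036,"y":-0.0302,"z":0,"ax":0,"ay":0,"az":0},{"fingers":-1,"x":-0.0136,"y":-0.0294,"z":0,"ax":0,"ay":0,"az":0},{"fingers":-1,"x":-0.0136,"y":-0.0294,"z":0,"ax":0,"ay":0,"az":0},{"fingers":-1,"x":-0.0136,"y":-0.0294,"z":0,"ax":0,"ay":0,"az":0}]}}

```text
clock: 17.67
tcp_pos: [0.4778, 0.216, 0.1902]
orientation: [3.119, -0.351, -0.008]
contact_force: [-0.2, 0.3, -5.5]
grip_width: 0.0512
gripper_force: 53.1
```

{"op": "arm_command", "data": {"rows": [{"fingers":-1,"x":-0.0136,"y":-0.0294,"z":0,"ax":0,"ay":0,"az":0},{"fingers":-1,"x":-0.0136,"y":-0.0294,"z":0,"ax":0,"ay":0,"az":0},{"fingers":-1,"x":-0.0136,"y":-0.0294,"z":0,"ax":0,"ay":0,"az":0},{"fingers":-1,"x":0,"y":0,"z":0,"ax":0,"ay":0,"az":-3.8},{"fingers":-1,"x":0,"y":0,"z":0.02,"ax":0,"ay":0,"az":-3.7},{"fingers":-1,"x":0,"y":0,"z":0.03,"ax":0,"ay":0,"az":0},{"fingers":-1,"x":0,"y":0,"z":0,"ax":0,"ay":0,"az":0},{"fingers":-1,"x":0,"y":0,"z":0,"ax":0,"ay":0,"az":0}]}}

```text
clock: 18.33
tcp_pos: [0.4571, 0.3086, 0.1399]
orientation: [3.133, -0.146, -0.011]
contact_force: [0.1, -0.3, -5.8]
grip_width: 0.051
gripper_force: 53.1
```

```bash
python3 - <<'E'
from h import *
goto(.4573,.3103,.070,-5.3);print(r.get_obs()["contact_force"])
E
```

```text
t 18.33 d [ 0.0005 -0.0021  0.0699] yaw -5.35 az -0.05 tilt  [-0.0071 -0.0048] q7 -2.58 rows 1.7
[ 0.08471159 -0.28099518 -5.81177263]
```

{"op": "arm_command", "data": {"rows": [{"fingers":-1,"x":0,"y":-0.002,"z":0.015,"ax":0,"ay":0,"az":0},{"fingers":-1,"x":0,"y":0,"z":0.02,"ax":0,"ay":0,"az":0},{"fingers":-1,"x":0,"y":0,"z":0.018,"ax":0,"ay":0,"az":0},{"fingers":-1,"x":0,"y":0,"z":0.01,"ax":0,"ay":0,"az":0},{"fingers":-1,"x":0,"y":0,"z":0.003,"ax":0,"ay":0,"az":0},{"fingers":-1,"x":0,"y":0,"z":0.001,"ax":0,"ay":0,"az":0},{"fingers":-1,"x":0,"y":0,"z":0,"ax":0,"ay":0,"az":0},{"fingers":-1,"x":0,"y":0,"z":0,"ax":0,"ay":0,"az":0}]}}

```text
clock: 19.0
tcp_pos: [0.4604, 0.3131, 0.0775]
orientation: [-3.137, 0.147, -0.002]
contact_force: [-0.6, -0.5, -4.8]
grip_width: 0.0511
gripper_force: 53.7
```

{"op": "arm_command", "data": {"rows": [{"fingers":-1,"x":0,"y":0.002,"z":0.002,"ax":0,"ay":0,"az":0},{"fingers":-1,"x":-0.002,"y":0,"z":0.002,"ax":0,"ay":0,"az":0},{"fingers":-1,"x":0,"y":0,"z":0.002,"ax":0,"ay":0,"az":0},{"fingers":-1,"x":0,"y":0,"z":0,"ax":0,"ay":0,"az":0},{"fingers":-1,"x":0,"y":0,"z":0,"ax":0,"ay":0,"az":0}]}}

```text
clock: 19.42
tcp_pos: [0.4574, 0.3106, 0.0702]
orientation: [3.138, -0.146, -0.0]
contact_force: [1.1, -0.2, -5.1]
grip_width: 0.0511
gripper_force: 53.7
```

{"op": "arm_command", "data": {"rows": [{"fingers":-1,"x":0,"y":0,"z":0.001,"ax":0,"ay":0,"az":0},{"fingers":-1,"x":0,"y":0,"z":0.001,"ax":0,"ay":0,"az":0},{"fingers":-1,"x":0,"y":0,"z":0,"ax":0,"ay":0,"az":0},{"fingers":-1,"x":0,"y":0,"z":0,"ax":0,"ay":0,"az":0}]}}

```text
clock: 19.75
tcp_pos: [0.4576, 0.3107, 0.0698]
orientation: [3.138, -0.146, 0.001]
contact_force: [-3.6, -3.4, 10.4]
grip_width: 0.0513
gripper_force: 55.3
```

{"op": "arm_command", "data": {"rows": [{"fingers":-1,"x":0,"y":0,"z":-0.001,"ax":0,"ay":0,"az":0},{"fingers":1,"x":0,"y":0,"z":0,"ax":0,"ay":0,"az":0},{"fingers":1,"x":0,"y":0,"z":0,"ax":0,"ay":0,"az":0},{"fingers":1,"x":0,"y":0,"z":0,"ax":0,"ay":0,"az":0},{"fingers":1,"x":0,"y":0,"z":0,"ax":0,"ay":0,"az":0},{"fingers":1,"x":0,"y":0,"z":0,"ax":0,"ay":0,"az":0},{"fingers":1,"x":0,"y":0,"z":-0.02,"ax":0,"ay":0,"az":0},{"fingers":1,"x":0,"y":0,"z":-0.04,"ax":0,"ay":0,"az":0},{"fingers":1,"x":0,"y":0,"z":-0.04,"ax":0,"ay":0,"az":0},{"fingers":1,"x":0,"y":0,"z":-0.04,"ax":0,"ay":0,"az":0}]}}

```text
clock: 20.58
tcp_pos: [0.457, 0.3105, 0.2106]
orientation: [3.138, -0.146, -0.002]
contact_force: [1.5, 1.0, 0.1]
grip_width: 0.0854
gripper_force: 0.0
```

{"op": "arm_command", "data": {"rows": [{"fingers":1,"x":0,"y":0,"z":0,"ax":0,"ay":0,"az":0},{"fingers":1,"x":0,"y":0,"z":0,"ax":0,"ay":0,"az":0},{"fingers":1,"x":0,"y":0,"z":0,"ax":0,"ay":0,"az":0},{"fingers":1,"x":0,"y":0,"z":0,"ax":0,"ay":0,"az":0}]}}

```text
clock: 20.92
tcp_pos: [0.4568, 0.3099, 0.2079]
orientation: [3.136, -0.146, -0.003]
contact_force: [-0.2, -0.7, 0.1]
grip_width: 0.085
gripper_force: 0.0
```

```bash
python3 - <<'E'
from h import *
f=r.grab_frame("side"); cv2.imwrite("pics/s4.png",f["frame"][...,::-1])
E
```

```text
(no output)
```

View pics/s4.png

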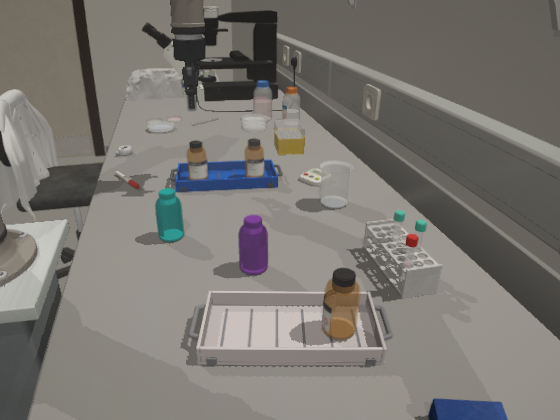

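Two bottles stand upright in the blue tray at (197,163) and (255,160), and one in the white tray at (341,303). The bystanders and look-alikes haven't moved, and the gripper is clear.

```bash
python3 -c "
from bench import r
print(r.hand_in())"
```

```text
the job is handed in; nothing more can be done
None
```

The job is handed in: the two full bottles stand upright in the blue storage tray and the empty one in the white wash tray, finished at about 21 s with the beaker, rack, timer and look-alikes where they were.

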